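# Lock the cover on a centrifuge rotor

### The job

Take the blue cover from its grey stand, lower its cross-bar through the slot in the middle of the centrifuge rotor, and turn it about a quarter turn under light pressure until it drops into its locked detent, then let go so that it sits level and fully down. Feel for the detent and never force the cover against the rotor, and leave the other things on the bench where they are.

Things in the scene. Friction and masses are not known exactly. Their poses are not given: they have to be found in the camera images.
- cover: Loose rotor cover, about 0.16 kg (varies). Blue disc 120 mm across, 4 mm thick; origin at the centre of the disc's underside, z up. It starts lying on top of the stand, its x within 0.7 rad of world x. It looks and works the same after half a turn. Locked, its origin is 68.5 mm above the bench; with the bar on the hub's floor 73.5 mm; with the bar lying on the brass plate 94 mm.
- cover_grip (a point): Middle of the cover's black grip bar, 20 mm above the cover's origin. The bar is 48 mm long along the cover's x, 14 mm wide along y, from 4 to 36 mm above the origin, with a white line along its top; pinch it across its width.
- cover_bar (a point): Centre of the bottom face of the steel cross-bar under the cover, 27.5 mm below the cover's origin. The bar is 42 mm long along the cover's x, 9 mm wide along y, 8 mm high, on a round stem 8 mm across.
- rotor: Aluminium centrifuge rotor full of tubes on a black rubber block 130 mm square, fixed to the bench; origin on the bench at its centre, z up, x along the slot. Rim 120 mm across, 66 mm above the bench. In the middle a steel hub 66 mm across with a slotted brass plate. More than 30 N between cover and rotor is too much.
- rotor_slot (a point): Centre of the slot's mouth, on top of the brass plate, 66.5 mm above the bench. The slot runs along the rotor's x, 13.5 mm wide and 48 mm long, with red marks at both ends. It goes through the 6.5 mm thick plate into a round cavity 48 mm across, where the cross-bar, resting on the floor, has 6 mm of spare height and turns freely.
- rotor_floor (a point): Centre of the cavity at the height of its rigid floor, 46 mm above the bench. Through it runs the detent, a straight groove 12.5 mm wide, 5 mm deep. Its direction is not measured and must be felt: between 46 and 100 degrees clockwise (from above) of the slot. The bar drops in only within about 5 degrees of it, and then turns no further.
- stand: Grey plastic ring on the bench on which the cover lies, 104 mm outside, 90 mm inside, 45 mm high, fixed; origin on the bench at its centre.
- tipbox_a: Bystander: pipette-tip box, yellow inside, 85 x 120 x 60 mm; origin at the centre of its underside, as for all bystanders.
- tipbox_b: Bystander: pipette-tip box, blue inside, 85 x 120 x 60 mm.
- reagent: Bystander: amber bottle, 64 mm across, 130 mm high.
- beaker: Bystander: glass beaker, 70 mm across, 85 mm high.
- petri: Bystander: closed clear Petri dish, 92 mm across, 17 mm high.
- jar: Bystander: white jar, 60 mm across, 70 mm high.
- marker: Bystander: red marker pen lying flat, 130 x 14 x 14 mm.
Mind the look-alikes: they are no part of the job. Several things have the shape of the cover; the one meant has the colours described above.

How it is judged:
By the outcome, as a careful person would: the job done as asked, in the order asked, and still so for the second after the job is handed in, with the robot touching nothing.
It also fails if it takes over 67 s, if anything falls off the work surface, if the arm or the gripper's body presses on something with over 40 N, if the wrist force passes 120 N, or if a joint passes its speed limit or range.

### The arm

A 6-joint arm with a two-finger parallel gripper is mounted at the origin on the work surface. World frame = base frame: x ahead of the robot, y to its left, z up, the work surface at z = 0. Lengths are in mm, angles in rad, forces in N, time in s.
With the tool pointing down it reaches from about 300 to 875 mm from the base axis. Payload 6.4 kg.
Tool frame: the origin (TCP) lies between the finger pads; the fingertips stand 14 mm ahead of it and the grasp point (between the pads) lies 5 mm behind it; z points along the fingers, y is the line along which they close (so a half turn about z gives the same grasp; the last joint's range is limited). The gripper opens to 88 mm and grips with 3 to 60 N. Pads are 18 mm wide; open, the fingers measure 123 mm over their backs; the gripper's body (75 mm by 187 mm) begins 45 mm behind the grasp point.
Start: joints at [0.934, 0.181, 1.607, -0, 1.354, -0.206], TCP at [240.11, 522.483, 252.714] pointing down, gripper open.
Joint ranges: [-2.99, 2.99], [-0.89, 2.07], [0.3, 2.58], [-1.14, 4.28], [0, 2.63], [-3.12, 3.12]. Speed limits (rad/s): [2.57, 2.57, 3.01, 3.14, 3.14, 3.14].

### API

Orientations are given as a rotation vector (axis times angle).
In Python, from cell import env, imaging gives the robot as it stands. The module is installed in compiled form; this text tells all that it offers.
- The arm moves only by the shell command python3 -m jog 'ROWS'. ROWS is a JSON object of lists of equal length, an entry for each row: "linear": the shift along the tool's x, y, z in mm, a list of three; "dr": the turn, a rotation vector about the tool's x, y, z in degrees, a list of three; "hand": the finger opening in mm, from 0 to 88.1. A call has 1 to 10 rows; each row shifts and turns the commanded pose from where the row before left it, along the tool's axes as they then stand; what a row does not reach is not made up. A row lasts 1/10 s, in which the tool goes at most 50 mm and 8.59 degrees, less where a joint would pass 70% of its speed; a pose out of reach is approached as far as the arm can. A call is refused whole if a number of a shift passes 50 or a number of a turn 8.59, either way. A call with a gripper value outside its range is refused whole. The fingers move at their own pace and stop on an object; the grip force is fixed at half the most. Time passes only in rows, so rows that do not move let the fingers close. It gives the time, the measured TCP pose, the force, the opening and the grip force at its end, in the units of the state.
- env.get_obs(): the state, without advancing time (a new reading comes with each control period).
- imaging.snapshot(name): name is "scene" or "top" or "wrist"; returns (picture, depth): 400x640x3 uint8, blue, green, red; 400x640 float32, mm along the optical axis (not along the pixel's ray), 0 where there is no reading.
- imaging.calibration(name): a dict with "fovy" (degrees; the focal length in pixels is half the picture's height over the tangent of half this angle, whatever the lens; pixels are square), "cx", "cy" (the principal point, pixels), "rvec" (rotation vector, rad) and "tvec" (3), from world to camera coordinates, as OpenCV has them; the wrist camera has in their place "tool_from_camera" (4x4, takes a point from camera to tool coordinates, whose origin is the TCP and whose axes are the flange's). Camera axes: x right, y down, z forward; pixel columns grow to the right and rows downward; lengths in mm; the calibration is good to about 2 mm. A picture is of the moment at which its call begins: read the wrist's pose just before it. calibration takes no time and is no camera call.
- env.hand_in(): hands the job in; it is judged then, once.
The state is a dict: "time": time; "q": joint angles; "joint_vel": joint speeds; "tau": joint torques, N m; "tool_pos": TCP position; "tcp_rot": TCP orientation; "contact_force": force on the tool from outside, world axes, zero at the start; "wrist_torque": the same for the moment, N m; "finger_gap": finger opening in mm; "finger_force": force on a finger pad.
Only numpy, scipy, OpenCV 4.12 (cv2) and the standard library are available. Lean on these libraries where they do the work, as an engineer would, in place of code of your own. Each camera call takes 0.05 s, during which the arm holds its last target. There are 200 camera calls.

## Working session

There is one attempt and no reset: what is moved stays moved. The work goes in short steps, Python scripts to look and compute and a shell command to move; the robot and the scene stay as the last step left them, time stands still between calls to the robot, and variables do not carry over. Pictures are saved under pics/ and viewed, at most 10 in all, crops included, and the job is handed in when it is done.

```bash
mkdir -p pics; cat > h.py <<'E'
import numpy as np,cv2
from scipy.spatial.transform import Rotation as R
from cell import env,imaging
def snap(n,f):
    o=env.get_obs(); p,d=imaging.snapshot(n); cv2.imwrite(f'pics/{f}.png',p); np.savez(f'pics/{f}.npz',d=d,pos=o['tool_pos'],rot=o['tcp_rot']); return p,d
def cam(n,f):
    c=imaging.calibration(n); F=200/np.tan(np.radians(c['fovy'])/2)
    if n=='wrist':
        z=np.load(f'pics/{f}.npz'); T=np.eye(4);T[:3,:3]=R.from_rotvec(z['rot']).as_matrix();T[:3,3]=z['pos']
        M=T@np.array(c['tool_from_camera'])
    else:
        M=np.eye(4);M[:3,:3]=R.from_rotvec(np.ravel(c['rvec'])).as_matrix();M[:3,3]=np.ravel(c['tvec']);M=np.linalg.inv(M)
    return F,c['cx'],c['cy'],M
def px(n,f,u,v,z=None):
    """pixel -> world, with depth or on plane z"""
    F,cx,cy,M=cam(n,f); r=np.array([(u-cx)/F,(v-cy)/F,1.])
    if z is None: s=np.load(f'pics/{f}.npz')['d'][int(round(v)),int(round(u))]
    else: s=(z-M[2,3])/(M[:3,:3]@r)[2]
    return (M[:3,:3]@(r*s)+M[:3,3])
E
python3 - <<'E'
from h import *
snap('top','t0');snap('wrist','w0')
print(env.get_obs()); print(imaging.calibration('top'),imaging.calibration('wrist'))
E
```

```text
{'time': 0.1, 'q': array([ 9.33655321e-01,  1.81457137e-01,  1.60787059e+00, -1.38270038e-05,
        1.35378612e+00, -2.06295585e-01]), 'joint_vel': array([ 0.00114896, -0.00136911, -0.00150808, -0.00048638, -0.00128098,
        0.00061998]), 'tau': array([ 4.78638976e-04, -4.34814370e+01, -3.42697763e+01,  7.03693042e-02,
        3.41262762e-02, -7.64903507e-05]), 'tool_pos': array([239.85982434, 522.09677442, 251.92369815]), 'tcp_rot': array([-6.71412848e-01, -3.06838228e+00,  2.18838774e-03]), 'contact_force': array([ 0.2186217 ,  0.78926548, -1.22425411]), 'wrist_torque': array([ 0.04013046, -0.03610853, -0.00034194]), 'finger_force': 0.0, 'finger_gap': 88.22968988167725}
{'fovy': 50.531773542455795, 'cx': 327.0082988946841, 'cy': 196.28466332983734, 'rvec': array([ 2.12310775, -2.09330754,  0.22749268]), 'tvec': array([ -28.32734244,  544.04119993, 1087.72860137])} {'fovy': 66.46890303549355, 'cx': 323.26768598643184, 'cy': 195.56050179756883, 'tool_from_camera': array([[-6.25122613e-04, -9.55050103e-01, -2.96443771e-01,
         7.62301484e+01],
       [ 9.99999793e-01, -5.52677641e-04, -3.28182457e-04,
         6.73945950e-01],
       [ 1.49592845e-04, -2.96443915e-01,  9.55050252e-01,
        -1.31600411e+02],
       [ 0.00000000e+00,  0.00000000e+00,  0.00000000e+00,
         1.00000000e+00]])}
```

View pics/t0.png

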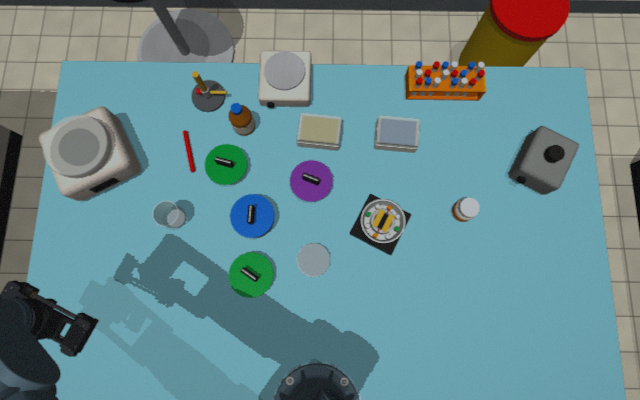

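The top view shows the blue cover at about (252,216) and the rotor on its black block at about (382,221). Green and purple look-alikes are nearby. I'll enlarge this area.

```bash
python3 - <<'E'
from h import *
p=cv2.imread('pics/t0.png')
a=cv2.resize(p[180:260,215:295],None,fx=5,fy=5,interpolation=cv2.INTER_CUBIC)
b=cv2.resize(p[180:260,342:422],None,fx=5,fy=5,interpolation=cv2.INTER_CUBIC)
cv2.imwrite('pics/c0.png',np.hstack([a,b]))
for n,u,v,z in [('cover',252,216,49),('griptop',251,214,81),('rotor',382,221,66),('green1',226,164,49),('green2',251,274,49),('purple',311,181,49)]:
    print(n,px('top','t0',u,v).round(1),px('top','t0',u,v,z).round(1))
E
```

```text
cover [483.2 174.8  84.5] [489.1 181.1  49. ]
griptop [489.5 178.8  78.3] [489.  178.3  81. ]
rotor [ 481.8 -170.8   40.8] [ 477.7 -167.5   66. ]
green1 [630.3 257.5  62. ] [634.1 260.8  49. ]
green2 [334.5 172.9  65.5] [335.  175.8  49. ]
purple [588.7  24.   49.7] [588.9  24.   49. ]
```

View pics/c0.png

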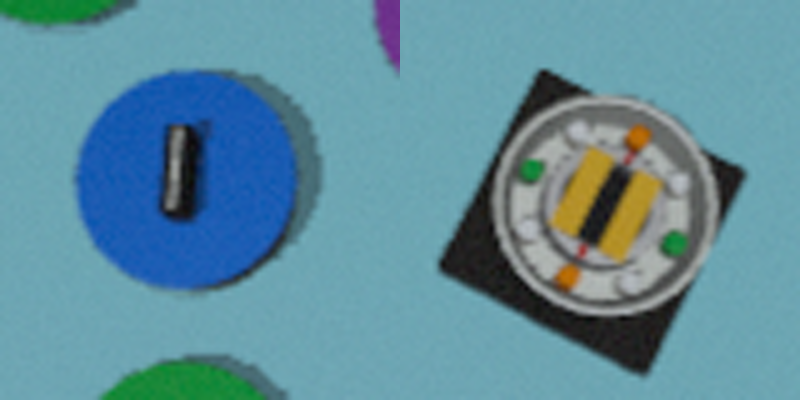

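```bash
cat >> h.py <<'E'
def st():
    o=env.get_obs(); Rm=R.from_rotvec(o['tcp_rot']).as_matrix(); return o,Rm
def plan(xyz,yaw):
    """tool-frame shift, yaw turn (deg about tool z) to get TCP to xyz, tool x at yaw, tool down"""
    o,Rm=st(); y=np.degrees(np.arctan2(Rm[1,0],Rm[0,0])); d=(yaw-y+180)%360-180
    print('t',o['time'],'pos',o['tool_pos'].round(1),'yaw',y.round(2),'tilt',np.degrees(Rm[:2,2]).round(2),'q6',o['q'][5].round(3),'F',o['contact_force'].round(1))
    c,s=np.cos(np.radians(y)),np.sin(np.radians(y)); Rt=np.array([[c,s,0],[s,-c,0],[0,0,-1]])
    print('shift(now axes)',(Rt.T@(np.array(xyz)-o['tool_pos'])).round(2),'dr z',-d.round(2))
E
python3 - <<'E'
from h import *
plan([489,178,200],-5); plan([489,178,200],175)
E
```

```text
t 0.1 pos [239.9 522.1 251.9] yaw 155.31 tilt [-0.05 -0.07] q6 -0.206 F [ 0.2  0.8 -1.2]
shift(now axes) [-370.08 -208.6    51.92] dr z 160.31
t 0.1 pos [239.9 522.1 251.9] yaw 155.31 tilt [-0.05 -0.07] q6 -0.206 F [ 0.2  0.8 -1.2]
shift(now axes) [-370.08 -208.6    51.92] dr z -19.69
```

```bash
python3 -m jog '{"linear":[[-37,-20.9,5],[-37,-20.9,5],[-37,-20.9,5],[-37,-20.9,5],[-37,-20.9,5],[-37,-20.9,5],[-37,-20.9,5],[-37,-20.9,5],[-37,-20.9,5],[-37,-20.9,5]],"dr":[[0,0,0],[0,0,0],[0,0,0],[0,0,0],[0,0,0],[0,0,0],[0,0,0],[0,0,0],[0,0,0],[0,0,0]],"hand":[88,88,88,88,88,88,88,88,88,88]}'
python3 -m jog '{"linear":[[0,0,0],[0,0,0],[0,0,0],[0,0,0],[0,0,0]],"dr":[[0,0,-6.6],[0,0,-6.6],[0,0,-6.5],[0,0,0],[0,0,0]],"hand":[60,60,60,60,60]}'
python3 - <<'E'
from h import *
plan([489,178,200],175)
p,d=snap('wrist','w1'); cv2.imwrite('pics/w1b.png',cv2.resize(p,(800,500)))
E
```

```text
time: 1.1
tool_pos: [489.6, 176.5, 202.3]
tcp_rot: [-0.672, -3.069, 0.0]
contact_force: [0.5, -0.4, -0.8]
finger_gap: 87.7
finger_force: 0.0
time: 1.6
tool_pos: [488.8, 178.1, 202.5]
tcp_rot: [-0.141, -3.138, 0.0]
contact_force: [-0.0, -0.3, 0.3]
finger_gap: 59.9
finger_force: 0.0
t 1.6 pos [488.8 178.1 202.5] yaw 174.85 tilt [-0.03 -0.  ] q6 -1.36 F [-0.  -0.3  0.3]
shift(now axes) [-0.19 -0.05  2.46] dr z -0.15
```

View pics/w1b.png

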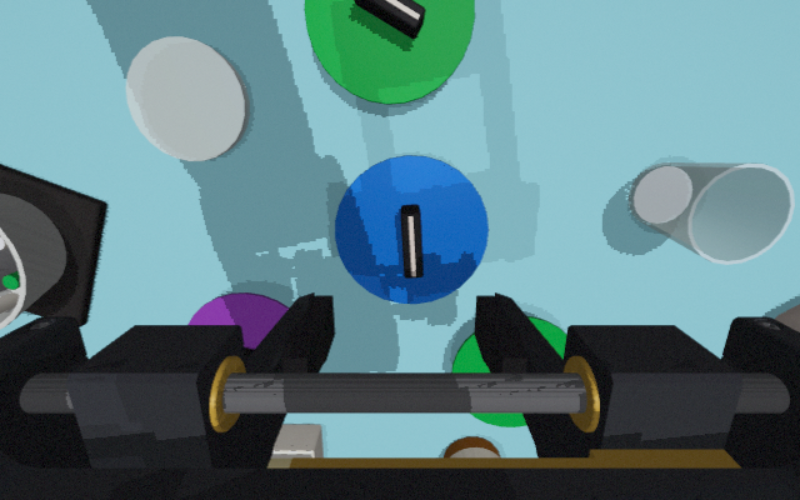

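The wrist view shows the blue cover centred near (411,229) in the enlarged picture. Its white line runs from (408,207) to (415,275). I'll fit it with the depth image.

```bash
cat >> h.py <<'E'
def cloud(n,f):
    F,cx,cy,M=cam(n,f); d=np.load(f'pics/{f}.npz')['d']; v,u=np.indices(d.shape)
    c=np.stack([(u-cx)/F*d,(v-cy)/F*d,d],-1); return c@M[:3,:3].T+M[:3,3]
E
python3 - <<'E'
from h import *
p=cv2.imread('pics/w1.png').astype(int); C=cloud('wrist','w1')
v,u=np.indices(p.shape[:2]); near=np.hypot(u-329,v-183)<75
blue=near&(p[...,0]>p[...,2]+60)&(p[...,0]>p[...,1]+40)
B=C[blue]; print('disc z',np.median(B[:,2]),B[:,2].std())
hull=cv2.convexHull(np.argwhere(blue)[:,::-1].astype(np.int32))[:,0]
W=np.array([px('wrist','w1',a,b,49)[:2] for a,b in hull],np.float32)
print('disc fit',cv2.minEnclosingCircle(W), cv2.fitEllipse(W))
T=near&(C[...,2]>74)&(C[...,2]<90)&(np.hypot(C[...,0]-489,C[...,1]-180)<45)
G=C[T][:,:2].astype(np.float32); print('grip top',T.sum(),np.median(C[T][:,2]),cv2.minAreaRect(G))
wh=T&(p.min(-1)>120); P=np.argwhere(wh)[:,::-1]; L=np.array([px('wrist','w1',a,b,81)[:2] for a,b in P]).astype(np.float32)
print('line',len(L),cv2.minAreaRect(L),L.mean(0)); vx,vy,_,_=cv2.fitLine(L,cv2.DIST_L2,0,.01,.01).ravel(); print(np.degrees(np.arctan2(vy,vx)))
E
```

```text
disc z 48.6553647452418 17.898454480390168
disc fit ((492.8351745605469, 183.51397705078125), 59.589698791503906) ((492.7723693847656, 183.49087524414062), (118.54855346679688, 118.82292938232422), 45.39775848388672)
grip top 840 80.60229148772767 ((492.7243957519531, 183.631103515625), (13.926777839660645, 47.80140686035156), 88.08615112304688)
line 171 ((493.0916442871094, 183.3887939453125), (3.177624225616455, 42.959754943847656), 88.12540435791016) [491.6382  183.45232]
-1.9886796
```

```bash
python3 -m jog '{"linear":[[-3.5,5.7,0],[0,0,25],[0,0,25],[0,0,25],[0,0,20],[0,0,15],[0,0,10],[0,0,0],[0,0,0]],"dr":[[0,0,0],[0,0,-3.25],[0,0,0],[0,0,0],[0,0,0],[0,0,0],[0,0,0],[0,0,0],[0,0,0]],"hand":[60,60,60,60,60,60,60,60,60]}'
python3 - <<'E'
from h import *
plan([492.8,183.5,66],178.1)
E
```

```text
time: 2.55
tool_pos: [493.4, 183.7, 83.1]
tcp_rot: [0.048, 3.141, 0.0]
contact_force: [-0.1, 0.1, -0.1]
finger_gap: 60.3
finger_force: 0.0
t 2.55 pos [493.4 183.7  83.1] yaw 178.26 tilt [0.03 0.  ] q6 -1.41 F [-0.1  0.1 -0.1]
shift(now axes) [ 0.58 -0.2  17.1 ] dr z 0.16
```

```bash
python3 -m jog '{"linear":[[0.5,0,8],[0,0,6],[0,0,3],[0,0,0],[0,0,0],[0,0,0],[0,0,0]],"dr":[[0,0,0],[0,0,0],[0,0,0],[0,0,0],[0,0,0],[0,0,0],[0,0,0]],"hand":[60,60,60,40,30,20,10]}'
python3 -m jog '{"linear":[[0,0,0],[0,0,0],[0,0,0]],"dr":[[0,0,0],[0,0,0],[0,0,0]],"hand":[0,0,0]}'
python3 - <<'E'
from h import *
plan([492.8,183.5,66],178.1)
E
```

```text
time: 3.25
tool_pos: [492.7, 183.5, 66.0]
tcp_rot: [0.047, 3.141, 0.0]
contact_force: [-0.4, 0.6, -1.1]
finger_gap: 30.2
finger_force: 0.0
time: 3.55
tool_pos: [492.6, 183.5, 65.8]
tcp_rot: [0.048, 3.141, 0.0]
contact_force: [0.5, -0.2, 0.6]
finger_gap: 13.7
finger_force: 30.0
t 3.55 pos [492.6 183.5  65.8] yaw 178.27 tilt [0.01 0.  ] q6 -1.41 F [ 0.5 -0.2  0.6]
shift(now axes) [-0.21  0.03 -0.17] dr z 0.17
```

```bash
python3 -m jog '{"linear":[[0,0,-10],[0,0,-30],[0,0,-40],[0,0,-40],[0,0,-40],[0,0,-24],[0,0,0],[0,0,0],[0,0,0]],"dr":[[0,0,0],[0,0,0],[0,0,0],[0,0,0],[0,0,0],[0,0,0],[0,0,8.09],[0,0,8.09],[0,0,8.09]],"hand":[0,0,0,0,0,0,0,0,0]}'
python3 -m jog '{"linear":[[-24.3,-32.3,0],[-24.3,-32.3,0],[-24.3,-32.3,0],[-24.3,-32.3,0],[-24.3,-32.3,0],[-24.3,-32.3,0],[-24.3,-32.3,0],[-24.3,-32.3,0],[-24.3,-32.3,0],[-24.3,-32.3,0]],"dr":[[0,0,0],[0,0,0],[0,0,0],[0,0,0],[0,0,0],[0,0,0],[0,0,0],[0,0,0],[0,0,0],[0,0,0]],"hand":[0,0,0,0,0,0,0,0,0,0]}'
python3 -m jog '{"linear":[[0,0,0],[0,0,0],[0,0,0]],"dr":[[0,0,0],[0,0,0],[0,0,0]],"hand":[0,0,0]}'
python3 - <<'E'
from h import *
plan([570,-213,250],154)
print(env.get_obs()['wrist_torque'],env.get_obs()['finger_gap'])
p,d=snap('wrist','w2'); cv2.imwrite('pics/w2b.png',cv2.resize(p,(800,500)))
E
```

```text
time: 4.45
tool_pos: [492.3, 183.5, 250.5]
tcp_rot: [0.715, 3.059, 0.0]
contact_force: [0.1, -0.2, -0.7]
finger_gap: 14.0
finger_force: 30.0
time: 5.45
tool_pos: [569.1, -214.9, 250.1]
tcp_rot: [-0.707, -3.061, -0.0]
contact_force: [-0.0, 0.2, -1.1]
finger_gap: 13.9
finger_force: 30.0
time: 5.75
tool_pos: [569.0, -212.3, 249.7]
tcp_rot: [-0.706, -3.061, -0.001]
contact_force: [0.4, 0.4, -2.0]
finger_gap: 13.7
finger_force: 30.0
t 5.75 pos [ 569.  -212.3  249.7] yaw 154.03 tilt [-0.03  0.05] q6 -1.67 F [ 0.4  0.4 -2. ]
shift(now axes) [-1.21 -0.17 -0.31] dr z 0.03
[ 0.019395   -0.00921807 -0.03173013] 13.697807877040656
```

View pics/w2b.png

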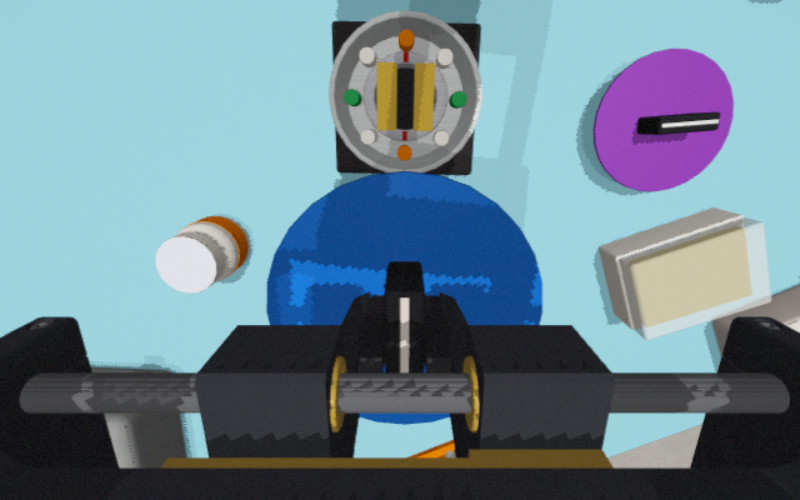

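The wrist view shows the rotor at about (405,93), its dark slot from (405,67) to (405,130), and its red marks at (406,57) and (405,135). The held cover looks level. I'll measure the slot and the held cover.

```bash
cat >> h.py <<'E'
def rect(n,f,mask,z):
    P=np.argwhere(mask)[:,::-1]; L=np.array([px(n,f,a,b,z)[:2] for a,b in P]).astype(np.float32)
    (c,s,a)=cv2.minAreaRect(L); vx,vy,_,_=cv2.fitLine(L,cv2.DIST_L2,0,.01,.01).ravel()
    return len(L),np.round(c,2),np.round(s,2),round(a,2),'mean',L.mean(0).round(2),'line',np.degrees(np.arctan(vy/vx)).round(2)
E
python3 - <<'E'
from h import *
p=cv2.imread('pics/w2.png').astype(int); C=cloud('wrist','w2'); h=cv2.cvtColor(p.astype(np.uint8),cv2.COLOR_BGR2HSV).astype(int)
v,u=np.indices(p.shape[:2]); near=np.hypot(u-324,v-74)<66
rim=near&(C[...,2]>63)&(C[...,2]<70); 
H=cv2.convexHull(np.argwhere(rim)[:,::-1].astype(np.int32))[:,0]
W=np.array([px('wrist','w2',a,b,66)[:2] for a,b in H],np.float32); print('rim',rim.sum(),cv2.fitEllipse(W),cv2.minEnclosingCircle(W))
brass=near&(h[...,0]>18)&(h[...,0]<32)&(h[...,1]>110)&(np.hypot(u-324,v-77)<40)
print('brass z',np.median(C[brass][:,2])); print('brass',rect('wrist','w2',brass,66.5))
red=near&((h[...,0]<6)|(h[...,0]>174))&(h[...,1]>120); print('red',rect('wrist','w2',red,66.5))
slot=(abs(u-324)<14)&(v>45)&(v<112)&(p.max(-1)<75); print('slot',rect('wrist','w2',slot,66.5))
L=brass&(u<324);Rr=brass&(u>324); print('L',rect('wrist','w2',L,66.5));print('R',rect('wrist','w2',Rr,66.5))
# cover held
near=np.hypot(u-323,v-240)<125
blue=near&(h[...,0]>100)&(h[...,0]<125)&(h[...,1]>150)
B=C[blue]; z=B[:,2]; m=abs(z-np.median(z))<12; A=np.c_[B[m][:,:2],np.ones(m.sum())]; co=np.linalg.lstsq(A,B[m][:,2],rcond=None)[0]; print('cover z',np.median(z),'slopes deg',np.degrees(co[:2]))
wl=(abs(u-323)<8)&(v>236)&(v<278)&(p.min(-1)>140); print('wl',rect('wrist','w2',wl,249.7-21+36)); print(np.median(C[wl][:,2]))
H=cv2.convexHull(np.argwhere(blue)[:,::-1].astype(np.int32))[:,0]; H=H[H[:,1]<250]
W=np.array([px('wrist','w2',a,b,232.7)[:2] for a,b in H],np.float32); print('disc',cv2.fitEllipse(W))
E
```

```text
rim 5183 ((481.68829345703125, -168.1065216064453), (118.01722717285156, 118.18462371826172), 146.83673095703125) ((481.6482849121094, -168.11070251464844), 59.25220489501953)
brass z 66.07766857106188
brass (1760, array([ 481.56, -168.2 ]), array([44.21, 48.71]), 62.76, 'mean', array([ 481.25, -168.05], dtype=float32), 'line', np.float32(60.17))
red (60, array([ 481.29, -168.05]), array([ 3.06, 63.04]), 63.15, 'mean', array([ 479.08, -166.95], dtype=float32), 'line', np.float32(-26.92))
slot (635, array([ 482.86, -168.75]), array([12.62, 44.48]), 62.31, 'mean', array([ 482.3 , -168.56], dtype=float32), 'line', np.float32(-26.57))Traceback (most recent call last):
  File "<stdin>", line 11, in <module>
  File "h.py", line 32, in rect
    P=np.argwhere(mask)[:,::-1]; L=np.array([px(n,f,a,b,z)[:2] for a,b in P]).astype(np.float32)
                                             ~~^^^^^^^^^^^
  File "h.py", line 16, in px
    F,cx,cy,M=cam(n,f); r=np.array([(u-cx)/F,(v-cy)/F,1.])
              ~~~^^^^^
  File "h.py", line 7, in cam
    c=imaging.calibration(n); F=200/np.tan(np.radians(c['fovy'])/2)
ValueError: time passes only in moves, steps and waits
```

```bash
sed -i 's/^def cam(n,f):/import functools\n@functools.lru_cache\ndef cam(n,f):/' h.py
python3 - <<'E'
from h import *
p=cv2.imread('pics/w2.png').astype(int); C=cloud('wrist','w2'); h=cv2.cvtColor(p.astype(np.uint8),cv2.COLOR_BGR2HSV).astype(int)
v,u=np.indices(p.shape[:2])
near=np.hypot(u-323,v-240)<125
blue=near&(h[...,0]>100)&(h[...,0]<125)&(h[...,1]>150)
B=C[blue]; z=B[:,2]; m=abs(z-np.median(z))<12; A=np.c_[B[m][:,:2],np.ones(m.sum())]; co=np.linalg.lstsq(A,B[m][:,2],rcond=None)[0]; print('cover z',np.median(z),'slopes deg',np.degrees(co[:2]))
a=np.radians(154); R2=np.array([[np.cos(a),np.sin(a)],[np.sin(a),-np.cos(a)]])
T=np.array([569,-212.3])
wl=(abs(u-323)<8)&(v>236)&(v<278)&(p.min(-1)>140); r=rect('wrist','w2',wl,249.7-21+36); print('wl',r,(r[1]-T)@R2); print(np.median(C[wl][:,2]))
H=cv2.convexHull(np.argwhere(blue)[:,::-1].astype(np.int32))[:,0]; H=H[H[:,1]<250]
W=np.array([px('wrist','w2',a,b,232.7)[:2] for a,b in H],np.float32); e=cv2.fitEllipse(W); print('disc',e,(np.array(e[0])-T)@R2)
E
```

```text
cover z 232.51653787617926 slopes deg [0.01122334 0.02507651]
wl (235, array([ 558.28, -206.52]), array([ 2.61, 18.61]), 63.81, 'mean', array([ 557.54, -206.18], dtype=float32), 'line', np.float32(-26.31)) [12.1688574   0.49569089]
264.9757378533123
disc ((569.0745239257812, -211.8002471923828), (118.13719177246094, 119.15607452392578), 55.35445022583008) [0.15209555 0.48184399]
```

```bash
python3 - <<'E'
from h import *
plan([481.5,-168.65,135],153)
E
```

```text
t 5.8 pos [ 569.1 -212.   249.8] yaw 154.07 tilt [-0.02  0.03] q6 -1.67 F [ 0.4 -0.5 -2.2]
shift(now axes) [ 97.75   0.71 114.78] dr z 1.07
```

```bash
python3 -m jog '{"linear":[[20,0.7,5],[25,0,10],[25,0,20],[20,0,25],[7.7,0,25],[0,0,20],[0,0,9],[0,0,0],[0,0,0],[0,0,0]],"dr":[[0,0,0],[0,0,0],[0,0,0],[0,0,0],[0,0,0],[0,0,1],[0,0,0],[0,0,0],[0,0,0],[0,0,0]],"hand":[0,0,0,0,0,0,0,0,0,0]}'
python3 - <<'E'
from h import *
plan([481.5,-168.65,116],153); print(env.get_obs()['wrist_torque'])
p,d=snap('scene','s3'); cv2.imwrite('pics/s3b.png',cv2.resize(p,(800,500)))
E
```

```text
time: 6.8
tool_pos: [482.8, -170.3, 137.0]
tcp_rot: [0.732, 3.053, -0.001]
contact_force: [-0.1, -0.0, -1.7]
finger_gap: 13.8
finger_force: 30.0
t 6.8 pos [ 482.8 -170.3  137. ] yaw 153.03 tilt [ 0.11 -0.07] q6 -1.671 F [-0.1 -0.  -1.7]
shift(now axes) [ 1.86  0.88 21.02] dr z 0.03
[-0.00662072  0.01204095 -0.0587891 ]
```

View pics/s3b.png

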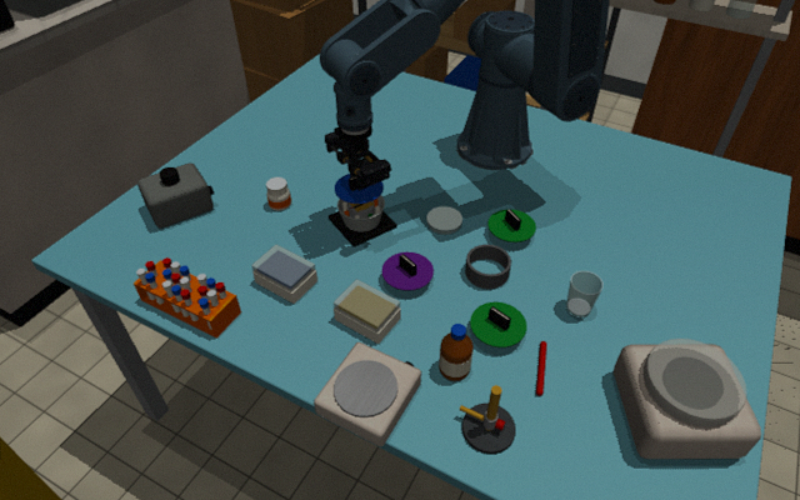

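The scene view shows the cover, held level, above the rotor at about (360,190). Nothing else has been disturbed. Next I'll correct the x and y offset and feel downwards.

```bash
python3 -m jog '{"linear":[[1.9,0.9,0],[0,0,6],[0,0,6],[0,0,4],[0,0,2],[0,0,0],[0,0,0]],"dr":[[0,0,0],[0,0,0],[0,0,0],[0,0,0],[0,0,0],[0,0,0],[0,0,0]],"hand":[0,0,0,0,0,0,0]}'
python3 - <<'E'
from h import *
plan([481.5,-168.65,116],153); print(env.get_obs()['wrist_torque'])
E
```

```text
time: 7.55
tool_pos: [480.5, -168.3, 117.7]
tcp_rot: [-0.733, -3.055, -0.0]
contact_force: [-1.0, 0.4, -2.0]
finger_gap: 13.5
finger_force: 30.0
t 7.55 pos [ 480.5 -168.3  117.7] yaw 153.0 tilt [-0.01  0.  ] q6 -1.67 F [-1.   0.4 -2. ]
shift(now axes) [-1.02  0.09  1.67] dr z -0.0
[-0.03284992  0.01060006 -0.02810327]
```

```bash
python3 -m jog '{"linear":[[-1,0,0],[0,0,1],[0,0,1],[0,0,1],[0,0,0],[0,0,0]],"dr":[[0,0,0],[0,0,0],[0,0,0],[0,0,0],[0,0,0],[0,0,0]],"hand":[0,0,0,0,0,0]}'
python3 -m jog '{"linear":[[0,0,1],[0,0,0],[0,0,0]],"dr":[[0,0,0],[0,0,0],[0,0,0]],"hand":[0,0,0]}'
python3 - <<'E'
from h import *
plan([481.5,-168.65,116],153); print(env.get_obs()['wrist_torque'])
E
```

```text
time: 8.15
tool_pos: [481.4, -168.7, 114.7]
tcp_rot: [-0.733, -3.055, -0.0]
contact_force: [-0.1, -0.2, -1.5]
finger_gap: 13.7
finger_force: 30.0
time: 8.45
tool_pos: [481.4, -168.7, 113.7]
tcp_rot: [-0.734, -3.055, -0.0]
contact_force: [-0.4, 0.3, -2.9]
finger_gap: 13.5
finger_force: 30.0
t 8.45 pos [ 481.4 -168.7  113.7] yaw 152.99 tilt [-0.  0.] q6 -1.67 F [-0.4  0.3 -2.9]
shift(now axes) [-0.09  0.1  -2.31] dr z -0.01
[ 0.0285438   0.04277346 -0.03556207]
```

```bash
python3 -m jog '{"linear":[[0,0,1],[0,0,1],[0,0,0],[0,0,0]],"dr":[[0,0,0],[0,0,0],[0,0,0],[0,0,0]],"hand":[0,0,0,0]}'
python3 -m jog '{"linear":[[0,0,1.5],[0,0,1.5],[0,0,0],[0,0,0]],"dr":[[0,0,0],[0,0,0],[0,0,0],[0,0,0]],"hand":[0,0,0,0]}'
python3 -m jog '{"linear":[[0,0,1.5],[0,0,1.5],[0,0,0],[0,0,0]],"dr":[[0,0,0],[0,0,0],[0,0,0],[0,0,0]],"hand":[0,0,0,0]}'
```

```text
time: 8.85
tool_pos: [481.4, -168.7, 111.6]
tcp_rot: [-0.733, -3.055, -0.0]
contact_force: [0.5, -0.3, -1.8]
finger_gap: 14.0
finger_force: 30.0
time: 9.25
tool_pos: [481.4, -168.7, 108.6]
tcp_rot: [-0.733, -3.055, -0.0]
contact_force: [0.0, -0.1, -1.5]
finger_gap: 14.0
finger_force: 30.0
time: 9.65
tool_pos: [481.4, -168.7, 105.6]
tcp_rot: [-0.733, -3.055, -0.0]
contact_force: [-0.3, 0.0, -1.5]
finger_gap: 13.7
finger_force: 30.0
```

```bash
python3 -m jog '{"linear":[[0,0,2],[0,0,2],[0,0,2],[0,0,2],[0,0,1],[0,0,0],[0,0,0]],"dr":[[0,0,0],[0,0,0],[0,0,0],[0,0,0],[0,0,0],[0,0,0],[0,0,0]],"hand":[0,0,0,0,0,0,0]}'
python3 -m jog '{"linear":[[0,0,1],[0,0,0],[0,0,0]],"dr":[[0,0,0],[0,0,0],[0,0,0]],"hand":[0,0,0]}'
python3 -m jog '{"linear":[[0,0,0.6],[0,0,0],[0,0,0]],"dr":[[0,0,0],[0,0,0],[0,0,0]],"hand":[0,0,0]}'
```

```text
time: 10.35
tool_pos: [481.4, -168.7, 96.7]
tcp_rot: [-0.733, -3.055, 0.0]
contact_force: [0.8, -0.6, -2.1]
finger_gap: 13.8
finger_force: 30.0
time: 10.65
tool_pos: [481.4, -168.7, 95.7]
tcp_rot: [-0.733, -3.055, 0.0]
contact_force: [0.1, -0.2, -1.9]
finger_gap: 13.9
finger_force: 30.0
time: 10.95
tool_pos: [481.4, -168.7, 95.1]
tcp_rot: [-0.733, -3.055, -0.0]
contact_force: [0.2, 0.5, -1.2]
finger_gap: 13.6
finger_force: 30.0
```

```bash
python3 -m jog '{"linear":[[0,0,0.5],[0,0,0],[0,0,0]],"dr":[[0,0,0],[0,0,0],[0,0,0]],"hand":[0,0,0]}'
python3 -m jog '{"linear":[[0,0,0.4],[0,0,0],[0,0,0]],"dr":[[0,0,0],[0,0,0],[0,0,0]],"hand":[0,0,0]}'
```

```text
time: 11.25
tool_pos: [481.4, -168.7, 94.6]
tcp_rot: [0.733, 3.055, -0.0]
contact_force: [1.1, -0.4, -1.2]
finger_gap: 13.1
finger_force: 30.0
time: 11.55
tool_pos: [481.5, -168.8, 94.3]
tcp_rot: [0.733, 3.055, -0.0]
contact_force: [0.1, -0.3, -0.5]
finger_gap: 13.9
finger_force: 30.0
```

```bash
python3 -m jog '{"linear":[[0,0,0.4],[0,0,0],[0,0,0]],"dr":[[0,0,0],[0,0,0],[0,0,0]],"hand":[0,0,0]}'
python3 -m jog '{"linear":[[0,0,0.2],[0,0,0],[0,0,0]],"dr":[[0,0,0],[0,0,0],[0,0,0]],"hand":[0,0,0]}'
```

```text
time: 11.85
tool_pos: [481.5, -168.8, 94.3]
tcp_rot: [0.733, 3.055, -0.0]
contact_force: [-2.2, 1.4, 5.6]
finger_gap: 13.8
finger_force: 30.0
time: 12.15
tool_pos: [481.6, -168.8, 94.3]
tcp_rot: [0.733, 3.055, -0.0]
contact_force: [-2.8, 1.1, 7.7]
finger_gap: 13.8
finger_force: 30.0
```

```bash
python3 -m jog '{"linear":[[0,0,0],[0,0,0],[0,0,0],[0,0,0],[0,0,0],[0,0,0],[0,0,0],[0,0,0],[0,0,0],[0,0,0]],"dr":[[0,0,2],[0,0,5],[0,0,5],[0,0,5],[0,0,5],[0,0,5],[0,0,5],[0,0,4],[0,0,2],[0,0,0]],"hand":[0,0,0,0,0,0,0,0,0,0]}'
python3 - <<'E'
from h import *
plan([481.5,-168.65,94],153); print(env.get_obs()['wrist_torque'])
E
```

```text
time: 13.15
tool_pos: [482.3, -169.0, 94.2]
tcp_rot: [1.687, 2.648, 0.001]
contact_force: [0.6, 0.7, 3.3]
finger_gap: 13.4
finger_force: 30.0
t 13.15 pos [ 482.3 -169.    94.2] yaw 114.98 tilt [ 0.11 -0.05] q6 -1.006 F [0.6 0.7 3.3]
shift(now axes) [ 0.65 -0.53  0.15] dr z -38.02
[ 0.02665111 -0.2956603   0.01809894]
```

```bash
python3 -m jog '{"linear":[[0,0,0.1],[0,0,0],[0,0,0]],"dr":[[0,0,2.5],[0,0,2.5],[0,0,0]],"hand":[0,0,0]}'
python3 -m jog '{"linear":[[0,0,0],[0,0,0],[0,0,0]],"dr":[[0,0,2],[0,0,2],[0,0,0]],"hand":[0,0,0]}'
python3 -m jog '{"linear":[[0,0,0],[0,0,0],[0,0,0]],"dr":[[0,0,2],[0,0,2],[0,0,0]],"hand":[0,0,0]}'
python3 - <<'E'
from h import *
plan([481.5,-168.65,94],153); print(env.get_obs()['wrist_torque'])
E
```

```text
time: 13.45
tool_pos: [482.3, -169.0, 94.1]
tcp_rot: [1.8, 2.572, 0.001]
contact_force: [1.8, 1.9, 3.6]
finger_gap: 13.6
finger_force: 30.0
time: 13.75
tool_pos: [481.1, -168.6, 93.2]
tcp_rot: [-1.889, -2.51, 0.001]
contact_force: [0.2, 0.0, -1.6]
finger_gap: 13.7
finger_force: 30.0
time: 14.05
tool_pos: [480.5, -168.4, 92.7]
tcp_rot: [-1.974, -2.441, 0.001]
contact_force: [0.2, -0.6, -1.6]
finger_gap: 13.7
finger_force: 30.0
t 14.05 pos [ 480.5 -168.4   92.7] yaw 102.09 tilt [-0.11  0.05] q6 -0.781 F [ 0.2 -0.6 -1.6]
shift(now axes) [-0.48  0.92 -1.32] dr z -50.91
[-0.040164    0.01349118  0.03281119]
```

```bash
python3 -m jog '{"linear":[[-0.3,0.6,0],[0,0,0.6],[0,0,0.6],[0,0,0]],"dr":[[0,0,0],[0,0,0],[0,0,0],[0,0,0]],"hand":[0,0,0,0]}'
python3 -m jog '{"linear":[[0,0,0.6],[0,0,0.6],[0,0,0]],"dr":[[0,0,0],[0,0,0],[0,0,0]],"hand":[0,0,0]}'
python3 - <<'E'
from h import *
plan([481.5,-168.65,89.3],102); print(env.get_obs()['wrist_torque'])
E
```

```text
time: 14.45
tool_pos: [481.9, -168.8, 92.1]
tcp_rot: [-1.976, -2.442, 0.0]
contact_force: [-0.3, -0.4, -1.2]
finger_gap: 13.6
finger_force: 30.0
time: 14.75
tool_pos: [482.0, -168.9, 91.0]
tcp_rot: [-1.977, -2.441, 0.0]
contact_force: [0.4, -0.4, -1.2]
finger_gap: 13.9
finger_force: 30.0
t 14.75 pos [ 482.  -168.9   91. ] yaw 102.0 tilt [-0.01  0.  ] q6 -0.779 F [ 0.4 -0.4 -1.2]
shift(now axes) [ 0.3  -0.45  1.71] dr z 0.0
[-0.05975073  0.07563547 -0.07158334]
```

```bash
python3 -m jog '{"linear":[[0,-0.3,0.5],[0,0,0.5],[0,0,0]],"dr":[[0,0,0],[0,0,0],[0,0,0]],"hand":[0,0,0]}'
python3 -m jog '{"linear":[[0,0,0.4],[0,0,0],[0,0,0]],"dr":[[0,0,0],[0,0,0],[0,0,0]],"hand":[0,0,0]}'
python3 -m jog '{"linear":[[0,0,0.4],[0,0,0],[0,0,0]],"dr":[[0,0,0],[0,0,0],[0,0,0]],"hand":[0,0,0]}'
```

```text
time: 15.05
tool_pos: [481.7, -168.9, 90.1]
tcp_rot: [-1.977, -2.441, 0.0]
contact_force: [-0.2, -0.3, -2.4]
finger_gap: 13.8
finger_force: 30.0
time: 15.35
tool_pos: [481.7, -168.9, 89.7]
tcp_rot: [-1.977, -2.441, 0.0]
contact_force: [0.2, -0.8, -0.9]
finger_gap: 13.7
finger_force: 30.0
time: 15.65
tool_pos: [481.8, -168.9, 89.3]
tcp_rot: [1.977, 2.441, 0.0]
contact_force: [-0.0, -0.1, -1.4]
finger_gap: 13.8
finger_force: 30.0
```

```bash
python3 -m jog '{"linear":[[0,0,0.3],[0,0,0],[0,0,0]],"dr":[[0,0,0],[0,0,0],[0,0,0]],"hand":[0,0,0]}'
python3 -m jog '{"linear":[[0,0,0.2],[0,0,0],[0,0,0]],"dr":[[0,0,0],[0,0,0],[0,0,0]],"hand":[0,0,0]}'
```

```text
time: 15.95
tool_pos: [481.9, -169.0, 89.3]
tcp_rot: [1.977, 2.441, -0.0]
contact_force: [-1.4, 0.5, 3.0]
finger_gap: 13.6
finger_force: 30.0
time: 16.25
tool_pos: [481.9, -169.0, 89.3]
tcp_rot: [1.977, 2.441, -0.0]
contact_force: [-2.0, 1.2, 5.7]
finger_gap: 13.8
finger_force: 30.0
```

```bash
python3 -m jog '{"linear":[[0,0,-0.45],[0,0,0],[0,0,0],[0,0,0],[0,0,0],[0,0,0],[0,0,0]],"dr":[[0,0,0],[0,0,0],[0,0,0],[0,0,0],[0,0,0],[0,0,0],[0,0,0]],"hand":[0,0,20,30,40,40,40]}'
python3 -m jog '{"linear":[[0,0,-3],[0,0,-10],[0,0,-25],[0,0,-35],[0,0,-40],[-30,0,-30],[-30,0,0],[0,0,0],[0,0,0]],"dr":[[0,0,0],[0,0,0],[0,0,0],[0,0,0],[0,0,0],[0,0,0],[0,0,0],[0,0,0],[0,0,0]],"hand":[40,40,40,40,40,40,40,40,40]}'
python3 - <<'E'
from h import *
plan([481.5,-168.65,89.3],102)
p,d=snap('wrist','w4'); cv2.imwrite('pics/w4b.png',cv2.resize(p,(800,500)))
C=cloud('wrist','w4'); h=cv2.cvtColor(p,cv2.COLOR_BGR2HSV)
b=(h[...,0]>100)&(h[...,0]<125)&(h[...,1]>150)&(np.hypot(C[...,0]-481.6,C[...,1]+168.2)<62)
B=C[b]; z=np.median(B[:,2]); m=abs(B[:,2]-z)<6; co=np.linalg.lstsq(np.c_[B[m][:,:2]-[481.6,-168.2],np.ones(m.sum())],B[m][:,2],rcond=None)[0]
print('disc top z',z,co[2],'slope deg',np.degrees(co[:2]),m.sum())
T=(C[...,2]>99)&(C[...,2]<110)&(np.hypot(C[...,0]-481.6,C[...,1]+168.2)<30); print(cv2.minAreaRect(C[T][:,:2].astype(np.float32)))
E
```

```text
time: 16.95
tool_pos: [481.8, -169.0, 89.2]
tcp_rot: [1.977, 2.441, 0.0]
contact_force: [0.2, -0.4, -0.2]
finger_gap: 39.9
finger_force: 0.0
time: 17.85
tool_pos: [493.9, -227.7, 232.5]
tcp_rot: [-1.978, -2.44, -0.0]
contact_force: [0.0, 0.3, -0.4]
finger_gap: 40.4
finger_force: 0.0
t 17.85 pos [ 493.9 -227.7  232.5] yaw 101.93 tilt [-0.01  0.02] q6 -0.859 F [ 0.   0.3 -0.4]
shift(now axes) [6.0360e+01 3.0000e-02 1.4324e+02] dr z -0.07
disc top z 72.13897086975402 72.11423614890704 slope deg [ 0.02853322 -0.00473712] 12226
((482.9623107910156, -168.4205780029297), (13.613818168640137, 47.1663703918457), 11.495904922485352)
```

View pics/w4b.png

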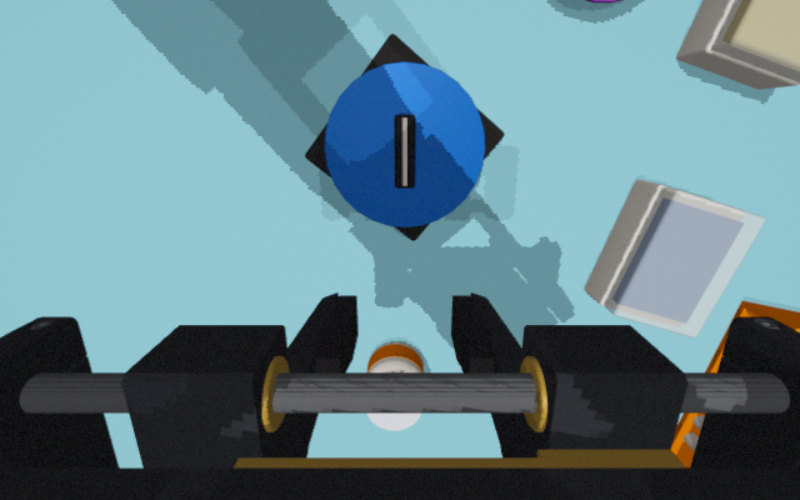

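The wrist view shows the cover centred on the rotor at about (405,148), released and level. Its top is at 72.1 mm, so its origin is at about 68.1 mm, which matches the locked height. I'll hand the job in.

```bash
python3 -c "
from cell import env; print(env.hand_in())"
```

```text
the job is handed in; nothing more can be done
None
```

The blue cover is locked in the rotor's detent, about 50° clockwise of the slot; it sits level and fully down, it has been released, and the job was handed in at about 18 s.

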